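# Seat the crossbar of a brush stand

## Task

Pick up the wooden crossbar from its low rest and lower it between the two slotted posts of the brush stand, so that both axle ends enter the open slots together while the cork seats are still up. Then press it firmly but gently down, driving both stiff cork seats all the way to their stops so that the bar sits fully home and level, and let go of it. Do not force the stand, and leave the cup, the jar and the bottle alone.

Things in the scene. Friction and masses are not known exactly. Their poses are not given: they have to be found in the camera images.
- stand: Dark wood brush stand, fixed. Origin: centre of the underside of its base board (110 x 270 x 15 mm); x across the slots, y from post to post. Two posts (48 mm in x, 18 in y, tops 123 mm above the desk) at y = +102.5 and -102.5 mm, 187 mm clear between them, each with an open-topped slot in the plane x = 0, through it along y. Pushing on it with over 40 N is too much.
- slot_left (a point): Middle of the slot mouth of the post on the stand's +y side, 123 mm above the desk. The slot is 16 mm wide, flaring to about 30 mm over its top 14 mm. In it a cork seat (10 mm tall) slides down to a brass stop bedded on rubber (1 mm per 12 N). The stops' height varies and is not measured (same both sides): fully home, the axle line is 80 to 96 mm above the desk; feel for the end.
- slot_right (a point): The same for the post on the stand's -y side.
- bar_mid (a point): Loose light wood crossbar, 0.18 to 0.34 kg; this point is its middle, on the axle line. y along the bar, z up. A beam 22 mm wide (x), 176 long (y), from 10 mm above to 18 mm below the axle line, round 12 mm axle sticking out 37 mm at each end (250 overall), six brass pegs (15 mm long) below. Same both ways round. It starts lying in a low rest, axle line 50 mm above the desk.
- bar_end_a (a point): Point on the axle line of the crossbar 102.5 mm from its middle towards the bar's +y; this part of the axle goes in a slot.
- bar_end_b (a point): The same on the other end, 102.5 mm from the middle towards the bar's -y.
- seat_left (a joint): How far the cork seat in the slot on the stand's +y side has slid down, m: 0 up, 0.012 on its stop. No spring: it is stiff, moves only when pushed with 4 to 9 N and stays where it is left; the bar's own weight does not move it. The two seats are not equally stiff. Starts at 0 to 0.003.
- seat_right (a joint): The same for the seat on the stand's -y side.
- rest: The low rest of dark wood that holds the crossbar at the start, fixed to the desk. Origin: centre of its underside; base board 60 x 250 x 10 mm (y along the bar), with a notched block (46 x 16 mm, 54 mm tall, notch 18 mm wide with floor at 44 mm) at y = +105 and -105 mm.
- teacup_center (a point): Centre of a green teacup, 72 mm across and 48 mm tall. Leave it alone.
- tea_jar_center (a point): Centre of a tea jar, 72 mm across and 120 mm tall. Leave it alone.
- ink_bottle_center (a point): Centre of a black ink bottle, 48 mm across and 110 mm tall. Leave it alone.

How it is judged:
By the outcome, as a careful person would: the job done as asked, in the order asked, and still so for the second after the job is handed in, with the robot touching nothing.
It also fails if it takes over 59 s, if anything falls off the work surface, if the arm or the gripper's body presses on something with over 40 N, if the wrist force passes 120 N, or if a joint passes its speed limit or range.

## Robot

A 7-joint arm with a two-finger parallel gripper is mounted at the origin on the work surface. World frame = base frame: x ahead of the robot, y to its left, z up, the work surface at z = 0. Lengths are in m, angles in degrees, forces in N, time in s.
With the tool pointing down it reaches from about 0.375 to 0.925 m from the base axis. Payload 3.1 kg.
Tool frame: the origin (TCP) lies midway between the tips of the shut fingers; the grasp point (between the pads) lies 19 mm behind it; z points along the fingers, y is the line along which they close (so a half turn about z gives the same grasp; the last joint's range is limited). The gripper opens to 85 mm and grips with 20 to 120 N. Pads are 22 mm wide; open, the fingers measure 114 mm over their backs; the gripper's body (76 mm by 85 mm) begins 54 mm behind the grasp point. The pads swing forward as they close: fully open they stand 13 mm farther back than shut.
Start: joints at [-72.124, 21.939, 2.515, 91.553, -1.026, 66.532, -2.859], TCP at [0.259, 0.596, 0.231] pointing down, gripper open.
Joint ranges: [-149.38, 149.38], [-23.57, 123.04], [-84.95, 90], [0, 143.3], [-89.99, 269.99], [3.08, 112.72], [-163.45, 163.45]. Speed limits (degrees/s): [159.86, 159.86, 180, 180, 180, 180, 180].

## Interface

Orientations are given as a 3x3 rotation matrix whose columns are the frame's x, y, z axes.
In Python, from station import arm, hand, readout, optics gives the robot as it stands. The module is installed in compiled form; this text tells all that it offers. Calls block until the motion is done:
- arm.movep(position, orientation): joint-space move of the TCP to a pose.
- arm.move_linear(position, frame=None, vel=0.15, f_stop=None): straight line of the TCP; frame=None keeps the orientation; vel is the mean speed in m/s. With f_stop (N) it stops when the force on the tool has changed by that much, and returns True; else False.
- arm.movej(angles): joint-space move.
- hand.move_gripper(opening, grasp_force=None): finger opening in m; grasp_force is the grip in N (None keeps the last); returns when the fingers have stopped.
- arm.pause(seconds).
- arm.ik(position, orientation): joint angles nearest the present ones, or None.
- readout.state(): the state.
- optics.read_camera(name): name is "scene" or "top"; returns a dict with "image" (400x640x3 uint8, red, green, blue), "z_map" (400x640 float32, m along the optical axis (not along the pixel's ray), 0 where there is no reading), "fovy" (degrees; the focal length in pixels is half the picture's height over the tangent of half this angle, whatever the lens; pixels are square), "cx", "cy" (the principal point, pixels), "xyz" and "rotation" of the camera in the world. Camera axes: x right, y up, looking along -z (the intrinsics and any distortion apply to the point x, -y, -z); pixel columns grow to the right and rows downward; lengths in m; the calibration is good to about 2 mm. A picture is of the moment at which its call begins.
A pose or a line that the arm cannot do raises arm.Unreachable and nothing moves.
- arm.sign_off(): hands the job in; it is judged then, once.
The state is a dict: "time_s": time; "joints": joint angles; "joint_vel": joint speeds; "effort": joint torques, N m; "tool_pos": TCP position; "tool_rot": TCP orientation; "contact_force": force on the tool from outside, world axes, zero at the start; "wrist_torque": the same for the moment, N m; "finger_gap": finger opening in m; "grip_force": force on a finger pad.
Only numpy, scipy, OpenCV 4.12 (cv2) and the standard library are available. Lean on these libraries where they do the work, as an engineer would, in place of code of your own. Each camera call takes 0.05 s, during which the arm holds its last target. There are 200 camera calls.

## Working session

There is one attempt and no reset: what is moved stays moved. The work goes in short steps, each a Python script; the robot and the scene stay as the last script left them, time stands still between calls to the robot, and variables do not carry over. Pictures are saved under pics/ and viewed, at most 10 in all, crops included, and the job is handed in when it is done.

```bash
mkdir -p pics; python3 - <<'E'
from station import arm, hand, readout, optics
import cv2,numpy as np
for n in("scene","top"):
    c=optics.read_camera(n); np.savez(n+".npz",**c)
    cv2.imwrite(f"pics/{n}0.png",c["image"][:,:,::-1])
    print(n,{k:v for k,v in c.items() if k not in("image","z_map")}, (c["z_map"]>0).mean())
s=readout.state();print(s["time_s"],s["contact_force"],s["tool_rot"])
E
```

```text
scene {'fovy': 45.75106424241231, 'cx': 318.39288791128223, 'cy': 199.2266556290338, 'xyz': array([1.6320194 , 0.09194532, 0.78415771]), 'rotation': array([[-0.10880501, -0.55761899,  0.82293531],
       [ 0.99377523, -0.0809386 ,  0.07654893],
       [ 0.02392209,  0.82614164,  0.56295447]])} 0.99599609375
top {'fovy': 56.02035639409851, 'cx': 315.83163420479667, 'cy': 197.9465022710681, 'xyz': array([0.49558293, 0.02392209, 0.93200309]), 'rotation': array([[-6.33113106e-04,  9.92731164e-01, -1.20351297e-01],
       [-9.99999634e-01, -6.97713990e-04, -4.94631539e-04],
       [-5.75006927e-04,  1.20350940e-01,  9.92731243e-01]])} 0.99596875
0.1 [-0.22552315 -0.4998471  -0.62697813] [[-9.17235034e-01  3.98345511e-01 -8.63291307e-04]
 [ 3.98346434e-01  9.17232315e-01 -2.23589561e-03]
 [-9.88202957e-05 -2.39473080e-03 -9.99997128e-01]]
```

View pics/top0.png

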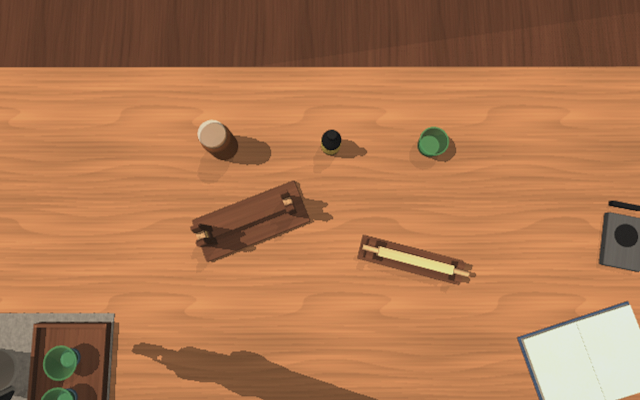

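View pics/scene0.png

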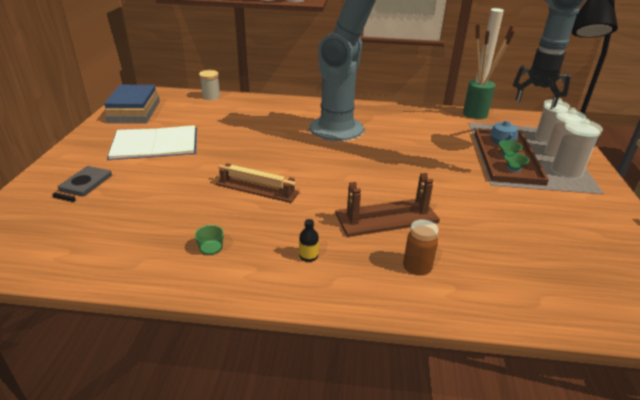

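```bash
cat > geo.py <<'E'
import numpy as np,cv2
def cam(c):
    f=200/np.tan(np.radians(float(c["fovy"]))/2); return f,float(c["cx"]),float(c["cy"]),c["xyz"],c["rotation"]
def cloud(c):
    f,cx,cy,t,R=cam(c); v,u=np.mgrid[:400,:640]; z=c["z_map"]
    return np.stack([(u-cx)/f*z,-(v-cy)/f*z,-z],-1)@R.T+t
def ray(c,uv,h):
    f,cx,cy,t,R=cam(c); uv=np.atleast_2d(uv).astype(float)
    d=np.stack([(uv[:,0]-cx)/f,-(uv[:,1]-cy)/f,-np.ones(len(uv))],-1)@R.T
    return t+d*((h-t[2])/d[:,2])[:,None]
def rect(c,mask,h):
    """min-area rectangle of mask cast on plane z=h: centre, size, long-axis angle deg"""
    v,u=np.nonzero(mask); p=ray(c,np.c_[u,v],h)[:,:2].astype(np.float32)*1000
    (x,y),(w,l),_=r=cv2.minAreaRect(p); b=cv2.boxPoints(r)
    e=max(b[1]-b[0],b[2]-b[1],key=np.linalg.norm); return x,y,w,l,np.degrees(np.arctan2(e[1],e[0]))%180,p.mean(0),len(p)
def show(c,roi,name,k=6):
    u0,v0,u1,v1=roi; cv2.imwrite(name,cv2.resize(c["image"][v0:v1,u0:u1,::-1],None,fx=k,fy=k,interpolation=cv2.INTER_CUBIC))
E
python3 - <<'E'
from geo import *
np.set_printoptions(precision=4,suppress=True)
for n,sr,br in(("top",(180,170,325,270),(350,225,485,295)),("scene",(325,165,450,240),(205,155,305,205))):
    c=np.load(n+".npz"); P=cloud(c); Z=P[...,2]; hsv=cv2.cvtColor(c["image"],cv2.COLOR_RGB2HSV)
    def R(r): m=np.zeros((400,640),bool); m[r[1]:r[3],r[0]:r[2]]=1; return m
    print(n,"desk z",np.median(Z[300:310,200:300]) if n=="top" else np.median(Z[250:260,100:150]))
    b=R(br)&(Z>.03); print("bar z pct",np.percentile(Z[b],[50,80,95,99]))
    m=R(br)&(hsv[...,0]>22)&(hsv[...,0]<40)&(hsv[...,1]<160)&(hsv[...,2]>140)
    m&=Z>.055; print("beam top",rect(c,m,.060))
    p=R(sr)&(Z>.117)&(Z<.13); k,l=cv2.connectedComponents(p.astype(np.uint8))
    print("tops",np.percentile(P[p][:,2],[5,50,95]))
    for i in range(1,k): print((l==i).sum(),P[l==i].mean(0),np.array(np.nonzero(l==i))[::-1].mean(1))
    s=R(sr)&(Z>.009)&(Z<.02); print("base",np.median(Z[s]),rect(c,s,.015))
    show(c,sr,f"pics/st_{n}.png",5)
E
```

```text
top desk z 0.00033603503529655576
bar z pct [0.0592 0.0612 0.0634 0.932 ]
beam top (458.4024658203125, -199.7530517578125, 182.05752563476562, 20.032670974731445, np.float32(75.42345), array([ 456.6242, -205.2235], dtype=float32), 598)
tops [0.1182 0.1227 0.1259]
49 [0.6062 0.0954 0.1227] [283.102  192.2449]
45 [0.575  0.0831 0.1228] [288.6444 206.5333]
53 [0.5309 0.2857 0.1221] [194.2642 227.0755]
49 [0.4995 0.2732 0.1226] [199.5102 241.7551]
base 0.015288029084423393 (553.1443481445312, 184.13351440429688, 109.85369110107422, 269.0481872558594, np.float32(111.67606), array([553.2116, 178.6234], dtype=float32), 3835)
scene desk z -0.00023020749703200893
bar z pct [0.0521 0.0585 0.0609 0.7842]
beam top (454.3303527832031, -215.20346069335938, 145.38909912109375, 11.529626846313477, np.float32(75.65383), array([ 452.982 , -221.2002], dtype=float32), 92)
tops [0.1174 0.1194 0.1227]
23 [0.5015 0.2726 0.1212] [423.7391 174.2174]
26 [0.5324 0.2846 0.1212] [429.1538 180.5   ]
25 [0.5765 0.083  0.1208] [352.76 183.48]
28 [0.6084 0.0943 0.1213] [356.5714 190.25  ]
345 [0.7417 0.256  0.1192] [424.0986 227.942 ]
base 0.014148423828647227 (558.2439575195312, 183.0318145751953, 116.15283203125, 270.8572998046875, np.float32(111.17227), array([572.8718, 176.3771], dtype=float32), 1563)
```

View pics/st_top.png

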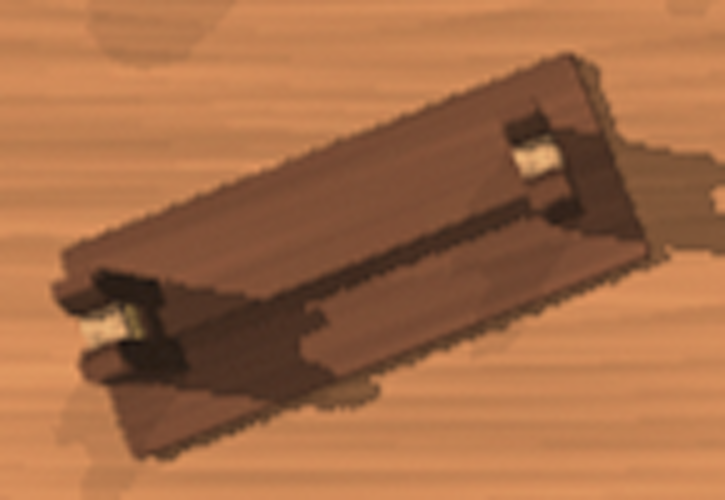

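```bash
python3 - <<'E'
from geo import *
from station import arm,readout
np.set_printoptions(precision=4,suppress=True)
c=np.load("top.npz"); P=cloud(c); hsv=cv2.cvtColor(c["image"],cv2.COLOR_RGB2HSV)
m=np.zeros((400,640),bool); m[225:295,350:485]=1
y=m&(hsv[...,0]>22)&(hsv[...,0]<40)&(hsv[...,2]>140)&(hsv[...,1]<160)
v,u=np.nonzero(y); p=ray(c,np.c_[u,v],.060)[:,:2]
a=np.radians(75.4); ax=np.array([np.cos(a),np.sin(a)]); nx=np.array([ax[1],-ax[0]]); o=np.array([.458,-.2])
s=(p-o)@ax; t=(p-o)@nx
for lo in np.arange(-.14,.14,.01):
    k=(s>=lo)&(s<lo+.01)
    if k.any(): print(round(lo+.005,3),k.sum(),(t[k].min()*1e3).round(1),(t[k].max()*1e3).round(1),(t[k].mean()*1e3).round(1))
def rot(d): d=np.radians(d); yv=np.array([np.cos(d),np.sin(d),0]); z=np.array([0,0,-1.]); return np.c_[np.cross(yv,z),yv,z]
for g in(75.4-90,75.4+90):
    print(g,arm.ik([.457,-.203,.1],rot(g)),arm.ik([.5532,.1842,.1],rot(g+36.2)))
E
sed -n 1p /dev/null
```

```text
-0.095 3 -6.7 7.1 -1.4
-0.085 35 -10.0 8.7 -0.5
-0.075 37 -10.1 8.6 -0.7
-0.065 37 -9.8 9.0 -0.3
-0.055 37 -9.9 8.9 0.1
-0.045 34 -10.0 8.8 -0.1
-0.035 38 -10.1 10.4 -0.2
-0.025 36 -9.6 8.6 -0.3
-0.015 35 -9.7 8.5 -0.2
-0.005 35 -9.8 9.0 -0.1
0.005 34 -8.3 8.9 0.2
0.015 36 -10.0 8.8 0.1
0.025 35 -8.5 8.7 0.2
0.035 33 -8.6 8.5 0.0
0.045 35 -8.7 8.5 -0.4
0.055 34 -9.9 8.4 -0.2
0.065 34 -8.4 8.8 0.4
0.075 32 -10.1 8.7 -0.6
0.085 8 -7.4 4.8 -1.5
0.095 1 -0.3 -0.3 -0.3
-14.599999999999994 [-23.7099  21.6195  49.8473 119.9268 -22.2845  47.9562  24.8136] [-43.9358  25.1597  26.0999 107.956  -14.1233  50.0415  10.7568]
165.4 [ -41.2199   44.4281   79.0019  120.3856  -51.4032   61.5481 -130.2121] [ -76.2912   55.0516   78.3994  109.1801  -58.7676   69.8868 -134.85  ]
```

```bash
cat >> geo.py <<'E'
def rot(d):
    d=np.radians(d); yv=np.array([np.cos(d),np.sin(d),0]); z=np.array([0,0,-1.]); return np.c_[np.cross(yv,z),yv,z]
def st(r,msg=""):
    s=r.state(); f=lambda k:np.round(s[k],4)
    print(msg,"t",f("time_s"),"pos",f("tool_pos"),"F",np.round(s["contact_force"],2),"M",np.round(s["wrist_torque"],2),"gap",f("finger_gap"),"grip",np.round(s["grip_force"],1)); return s
E
python3 - <<'E'
from geo import *
from station import arm,hand,readout,optics
p=np.array(readout.state()["tool_pos"]); arm.move_linear(p+[0,0,.07],vel=.2); st(readout,"up")
b=np.array([.457,-.2039]); R=rot(-14.6)
arm.movep([*b,.14],R); st(readout,"above")
print(arm.move_linear([*b,.028],vel=.1,f_stop=8)); st(readout,"down")
hand.move_gripper(0.0,80); st(readout,"grip")
arm.move_linear([*b,.19],vel=.12); st(readout,"lift")
c=optics.read_camera("top"); np.savez("top1.npz",**c); show(c,(340,200,500,320),"pics/lift.png",5)
E
```

```text
up t 0.5917 pos [0.2587 0.5955 0.3006] F [ 0.51  0.99 -0.85] M [-0.02  0.01 -0.02] gap 0.0854 grip 0.0
above t 3.5417 pos [ 0.4578 -0.2029  0.1401] F [0.08 0.57 0.53] M [-0.01  0.05 -0.  ] gap 0.0855 grip 0.0
False
down t 4.8083 pos [ 0.4577 -0.2042  0.0286] F [1.13 0.7  0.15] M [ 0.06 -0.01 -0.02] gap 0.0853 grip 0.0
grip t 5.4083 pos [ 0.4573 -0.2039  0.0283] F [-0.48  0.7   3.74] M [0.08 0.12 0.03] gap 0.0211 grip 78.1
lift t 6.9083 pos [ 0.4563 -0.2036  0.1892] F [-0.47  0.15 -2.67] M [-0.02 -0.    0.02] gap 0.021 grip 78.2
```

View pics/lift.png

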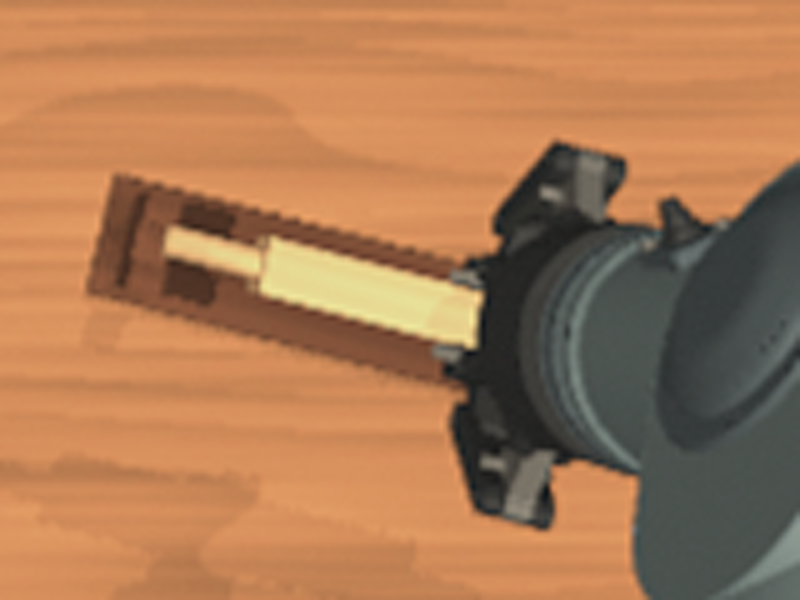

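```bash
python3 - <<'E'
from geo import *
from station import arm,hand,readout,optics
s=np.array([.5532,.1842]); R=rot(21.6)
arm.movep([*s,.19],R); st(readout,"over")
arm.move_linear([*s,.135],vel=.1); arm.pause(.3); st(readout,"hover")
for n,roi in(("top",(180,170,325,270)),("scene",(325,145,450,240))):
    c=optics.read_camera(n); np.savez(n+"2.npz",**c); show(c,roi,f"pics/hov_{n}.png",5)
E
```

```text
over t 8.4417 pos [0.5536 0.1812 0.1901] F [ 0.84 -1.25 -1.69] M [ 0.    0.   -0.02] gap 0.0208 grip 78.2
hover t 9.4417 pos [0.5537 0.1845 0.1357] F [ 0.46 -0.32 -1.67] M [0.02 0.07 0.02] gap 0.0206 grip 78.2
```

View pics/hov_top.png

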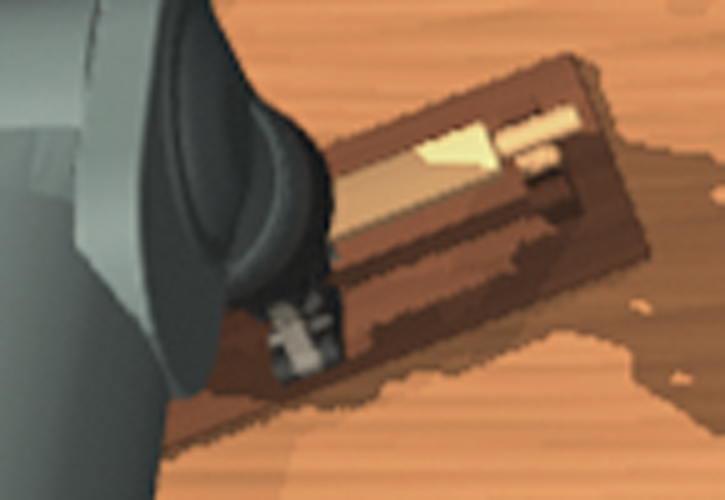

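View pics/hov_scene.png

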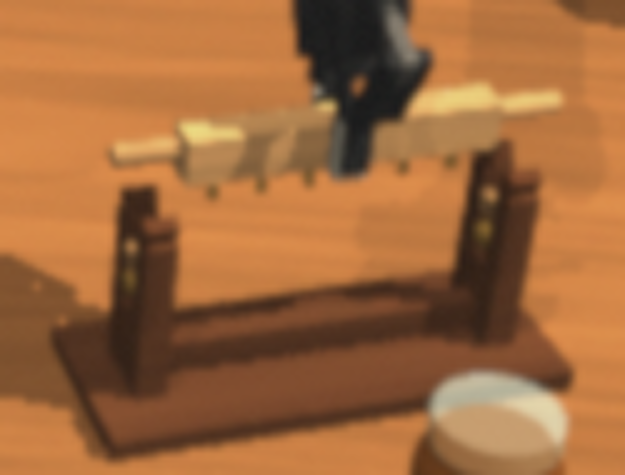

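```bash
python3 - <<'E'
from geo import *
from scipy import stats
a=np.radians(111.6); ay=np.array([np.cos(a),np.sin(a)]); ax=np.array([ay[1],-ay[0]]); o=np.array([.5532,.1842])
for n in("top","scene"):
    c=np.load(n+"2.npz"); P=cloud(c); hsv=cv2.cvtColor(c["image"],cv2.COLOR_RGB2HSV)
    q=(P[...,:2]-o); s=q@ay; t=q@ax; z=P[...,2]
    m=(abs(t)<.03)&(abs(s)<.14)&(z>.135)&(z<.18)&(hsv[...,1]>60)&(hsv[...,2]>90)
    for lo in np.arange(-.13,.13,.01):
        k=m&(s>=lo)&(s<lo+.01)
        if k.sum()>3: print(n,round(lo+.005,3),k.sum(),"t",np.round(np.percentile(t[k],[2,50,98])*1e3,1),"z",np.round(np.percentile(z[k],[2,50,98])*1e3,1))
    print("s ends",np.percentile(s[m],[0,.5,99.5,100]))
E
```

```text
top -0.125 16 t [-3.2  0.8  6.8] z [157.3 162.8 164.3]
top -0.115 26 t [-3.6  1.   7.1] z [159.7 162.2 165.9]
top -0.105 28 t [-3.6  1.3  7.5] z [159.3 163.5 165.9]
top -0.095 28 t [-3.6  1.1  7.6] z [157.1 162.2 165. ]
top -0.085 59 t [-9.1  0.8 12. ] z [149.3 166.9 168.8]
top -0.075 57 t [-8.9 -0.3 11.5] z [147.3 167.4 170.9]
top -0.065 61 t [-8.9  0.1 12.5] z [145.4 167.6 169.7]
top -0.055 60 t [-9.   0.4 12.3] z [150.5 167.2 170.3]
top -0.045 57 t [-8.9  0.6 12.1] z [147.4 167.3 169.6]
top -0.035 60 t [-8.8  0.5 11.7] z [146.1 167.1 170.5]
top -0.025 54 t [-9.  -1.5 11.6] z [148.3 167.5 170.5]
top -0.015 13 t [-9.  -8.7 -2.9] z [144.5 166.2 168.1]
s ends [-0.12561159 -0.12461488 -0.01517395 -0.01075918]
scene -0.125 14 t [-0.3  3.7  8.4] z [152.2 157.9 162.8]
scene -0.115 19 t [-2.1  5.2  9.1] z [153.3 159.5 162.6]
scene -0.105 18 t [-5.7  5.4  8.1] z [152.5 160.4 163.1]
scene -0.095 22 t [-2.1  5.8 11.8] z [143.9 159.2 165.6]
scene -0.085 60 t [-8.3  9.3 15.1] z [140.9 158.1 167.6]
scene -0.075 46 t [-7.7 10.1 14.7] z [140.7 159.7 167.2]
scene -0.065 51 t [-8.1 10.5 13.9] z [139
[... 450 characters left out ...]
. ] z [139.6 151.5 160.9]
scene 0.025 25 t [ 6.9 11.7 14.5] z [140.1 150.  161.8]
scene 0.035 34 t [ 5.1 10.8 13.7] z [139.9 152.  166.9]
scene 0.045 46 t [-3.3 10.  14.1] z [138.7 159.5 167.6]
scene 0.055 47 t [-8.4 11.  13.9] z [141.2 158.2 167.6]
scene 0.065 45 t [-9.3 10.3 13.8] z [139.1 160.9 167.9]
scene 0.075 44 t [-6.4 11.1 14.5] z [142.2 158.8 167.8]
scene 0.085 28 t [-10.3   9.2  13.9] z [139.7 161.2 167.3]
scene 0.095 15 t [-2.2  5.1  9.3] z [152.8 159.1 162.6]
scene 0.105 18 t [-1.2  3.4  6.9] z [150.2 159.3 162.5]
scene 0.115 15 t [-3.7  4.1  7.1] z [151.9 159.7 162.1]
scene 0.125 4 t [-3.6  3.8  4.4] z [152.  157.6 161.8]
s ends [-0.12685244 -0.12590986  0.11973642  0.12520371]
```

```bash
python3 - <<'E'
from geo import *
from station import arm,hand,readout,optics
a=np.radians(111.6); ax=np.array([np.sin(a),-np.cos(a)]); s=np.array([.5532,.1842])-.0015*ax
arm.move_linear([*s,.115],vel=.06); arm.pause(.2); st(readout,"pre")
print(arm.move_linear([*s,.06],vel=.03,f_stop=6)); x=st(readout,"contact")
print("axle z",x["tool_pos"][2]+.0216)
c=optics.read_camera("scene"); np.savez("scene3.npz",**c); show(c,(325,145,450,240),"pics/in_scene.png",5)
E
```

```text
pre t 10.225 pos [0.5522 0.1837 0.1153] F [ 0.84  0.16 -1.93] M [ 0.01 -0.06 -0.03] gap 0.0206 grip 78.2
True
contact t 11.3583 pos [0.5517 0.1837 0.0806] F [-0.61  0.35  4.09] M [-0.03  0.08  0.07] gap 0.0213 grip 79.4
axle z 0.10224471090679316
```

View pics/in_scene.png

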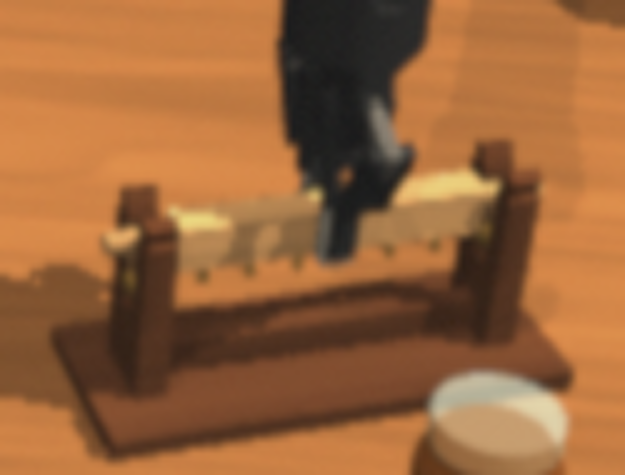

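```bash
python3 - <<'E'
from geo import *
from station import arm,hand,readout,optics
a=np.radians(111.6); ax=np.array([np.sin(a),-np.cos(a)]); s=np.array([.5532,.1842])-.0015*ax
hand.move_gripper(0.0,110)
x=st(readout,"grip"); z=x["tool_pos"][2]
while z>.064:
    z-=.001; f=x["contact_force"][2]+1.8
    hit=arm.move_linear([*s,z],vel=.01,f_stop=max(3,29-f)); arm.pause(.1); x=st(readout,f"{z:.4f} {hit}")
    if hit or x["contact_force"][2]>25: break
E
```

```text
grip t 11.625 pos [0.5517 0.1837 0.0806] F [ 1.63 -0.1   5.23] M [ 0.01 -0.24  0.07] gap 0.0202 grip 109.0
0.0796 False t 12.0417 pos [0.5517 0.1837 0.0803] F [-2.23 -0.28  7.81] M [-0.1   0.36  0.04] gap 0.0204 grip 109.5
0.0786 False t 12.3917 pos [0.5517 0.1836 0.0795] F [-2.84 -0.21  9.44] M [-0.3   0.42  0.03] gap 0.0204 grip 110.0
0.0776 False t 12.7417 pos [0.5517 0.1837 0.0786] F [-2.69 -0.11 10.31] M [-0.36  0.46  0.05] gap 0.0207 grip 110.0
0.0766 False t 13.0917 pos [0.5518 0.1837 0.0777] F [-2.69 -0.49  9.63] M [-0.27  0.46  0.1 ] gap 0.0206 grip 110.0
0.0756 False t 13.4417 pos [0.5517 0.1836 0.0767] F [-3.23 -0.28 10.19] M [-0.35  0.45  0.  ] gap 0.0204 grip 110.0
0.0746 False t 13.7917 pos [0.5517 0.1836 0.0757] F [-3.01 -1.23  9.71] M [-0.34  0.48 -0.01] gap 0.0204 grip 110.0
0.0736 False t 14.1417 pos [0.5517 0.1837 0.0747] F [-2.8  -0.23  9.73] M [-0.3   0.46 -0.03] gap 0.0204 grip 110.0
0.0726 False t 14.4917 pos [0.5517 0.1837 0.0737] F [-3.67 -0.3  10.42] M [-0.34  0.47  0.08] gap 0.0205 grip 110.0
0.0716 False t 14.8417 pos [0.5517 0.1837 0.0727] F [-2.99 -0.37  9.87] M [-0.32  0.46  0.06] gap 0.0206 grip 110.0
0.0706 False t 15.1917 pos [0.5518 0.1837 0.0717] F [-2.08  0.46  9.59] M [-0.36  0.46  0.06] gap 0.0208 grip 110.0
0.0696 False t 15.5417 pos [0.5518 0.1837 0.071 ] F [-3.27 -0.9  11.25] M [-0.18  0.63  0.09] gap 0.0205 grip 110.2
0.0686 False t 15.8917 pos [0.5518 0.1837 0.0706] F [-4.34 -0.84 14.64] M [-0.33  0.94  0.05] gap 0.0207 grip 110.9
0.0676 False t 16.2417 pos [0.5518 0.1837 0.0702] F [-7.05 -0.71 19.22] M [-0.34  1.23  0.05] gap 0.0206 grip 111.4
0.0666 False t 16.5917 pos [0.5518 0.1837 0.0698] F [-7.92 -1.02 22.45] M [-0.47  1.51  0.06] gap 0.0205 grip 112.0
0.0656 False t 16.9417 pos [0.5519 0.1837 0.0695] F [-8.74 -1.76 26.77] M [-0.53  1.83  0.03] gap 0.0208 grip 112.5
```

```bash
python3 - <<'E'
from geo import *
from station import arm,hand,readout,optics
p=np.array(readout.state()["tool_pos"])
arm.move_linear([p[0],p[1],.0700],vel=.01); arm.pause(.1); st(readout,"relieved")
hand.move_gripper(.06); st(readout,"open")
arm.move_linear([p[0],p[1],.16],vel=.1)
arm.movep([.45,-.1,.2],rot(0)); arm.pause(.3); st(readout,"away")
for n,roi in(("top",(180,170,325,270)),("scene",(325,145,450,240))):
    c=optics.read_camera(n); np.savez(n+"4.npz",**c); show(c,roi,f"pics/end_{n}.png",5)
a=np.radians(111.6); ay=np.array([np.cos(a),np.sin(a)]); ax=np.array([ay[1],-ay[0]]); o=np.array([.5532,.1842])
c=np.load("top4.npz"); P=cloud(c); hsv=cv2.cvtColor(c["image"],cv2.COLOR_RGB2HSV)
q=P[...,:2]-o; s=q@ay; t=q@ax; z=P[...,2]
m=(abs(t)<.008)&(abs(s)<.083)&(z>.09)&(z<.115)
print(m.sum(),"fit slope,mid z (mm):",np.polyfit(s[m],z[m]*1e3,1))
for lo in np.arange(-.08,.08,.02):
    k=m&(s>=lo)&(s<lo+.02); print(round(lo+.01,2),k.sum(),np.round(np.median(z[k])*1e3,2),np.round(np.mean(z[k])*1e3,2))
E
```

```text
relieved t 17.6333 pos [0.5517 0.1837 0.071 ] F [-2.79 -0.93  9.81] M [-0.25  0.5   0.05] gap 0.0204 grip 110.2
open t 18.0917 pos [0.5515 0.1836 0.0695] F [-0.45 -0.17 -0.14] M [-0.03  0.01  0.04] gap 0.0601 grip 0.0
away t 20.6083 pos [ 0.4505 -0.0992  0.2   ] F [ 0.84  0.27 -0.2 ] M [-0.    0.04  0.  ] gap 0.06 grip 0.0
542 fit slope,mid z (mm): [ -0.34078273 103.90200271]
-0.07 66 103.65 103.85
-0.05 66 104.14 104.07
-0.03 64 103.92 103.92
-0.01 63 103.82 103.69
0.01 66 104.17 104.17
0.03 66 103.8 103.77
0.05 66 104.02 103.98
0.07 65 103.41 103.66
```

View pics/end_top.png

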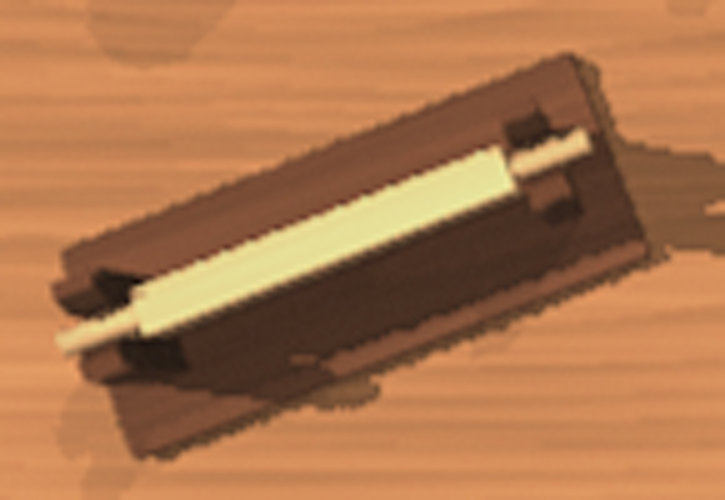

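View pics/end_scene.png

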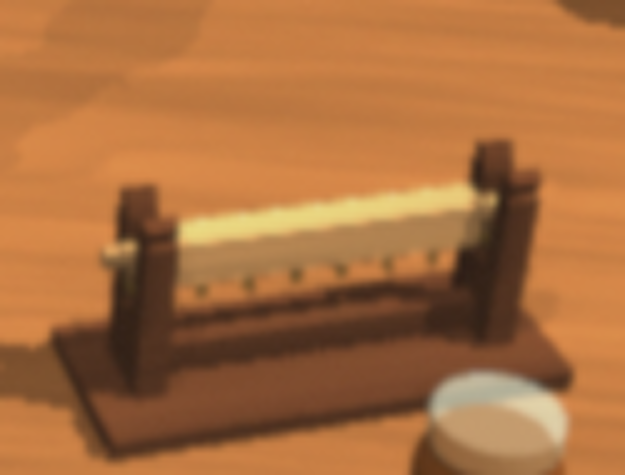

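Both axle ends are in the slots and the bar is level. The slope is -0.34 mm/m, and in the top crop the bar runs from (60,345) to (585,140). I'll check it's fully home by pressing from above with the fingers shut.

```bash
python3 - <<'E'
from geo import *
from station import arm,hand,readout,optics
a=np.radians(111.6); ay=np.array([np.cos(a),np.sin(a)]); ax=np.array([ay[1],-ay[0]]); s=np.array([.5532,.1842])-.001*ax
hand.move_gripper(0.0,40)
arm.movep([*s,.16],rot(21.6)); arm.move_linear([*s,.115],vel=.08); arm.pause(.2); st(readout,"pre")
print(arm.move_linear([*s,.095],vel=.01,f_stop=5)); x=st(readout,"touch"); z=x["tool_pos"][2]
for i in range(8):
    z-=.001; f=x["contact_force"][2]
    hit=arm.move_linear([*s,z],vel=.01,f_stop=max(3,30-f)); arm.pause(.1); x=st(readout,f"{z:.4f} {hit}")
    if hit or x["contact_force"][2]>26: break
arm.move_linear([*s,.17],vel=.1); arm.movep([.45,-.1,.2],rot(0)); arm.pause(.3); st(readout,"away")
c=optics.read_camera("top"); P=cloud(c); q=P[...,:2]-[.5532,.1842]; S=q@ay; t=q@ax; z=P[...,2]
m=(abs(t)<.008)&(abs(S)<.083)&(z>.09)&(z<.115); print(m.sum(),np.polyfit(S[m],z[m]*1e3,1))
E
```

```text
pre t 23.3917 pos [0.5528 0.184  0.1156] F [0.65 0.29 0.25] M [-0.04  0.03 -0.06] gap 0.0001 grip 0.0
True
touch t 24.6083 pos [0.5524 0.1838 0.1033] F [-0.63 -0.84  4.4 ] M [-0.05  0.2  -0.01] gap -0.0003 grip 2.5
0.1023 False t 24.9583 pos [0.5529 0.1841 0.1033] F [-1.41 -0.01  5.92] M [-0.05  0.33  0.02] gap -0.0002 grip 2.7
0.1013 False t 25.3083 pos [0.553  0.1841 0.1029] F [-3.57 -0.03  8.58] M [-0.07  0.61 -0.  ] gap 0.0 grip 4.4
0.1003 False t 25.6583 pos [0.5533 0.1843 0.1027] F [-2.84 -0.62 13.23] M [-0.12  0.81  0.03] gap 0.0003 grip 6.0
0.0993 False t 26.0083 pos [0.5538 0.1844 0.1024] F [-4.69 -0.54 16.23] M [-0.12  1.04 -0.  ] gap -0.0001 grip 7.5
0.0983 False t 26.3583 pos [0.5544 0.1846 0.1022] F [-5.18  0.19 18.78] M [-0.15  1.18 -0.02] gap -0.0001 grip 8.9
0.0973 False t 26.7083 pos [0.5553 0.1849 0.1021] F [-4.66  0.36 21.51] M [-0.1   1.18 -0.02] gap 0.0005 grip 10.1
0.0963 False t 27.0583 pos [0.5565 0.1854 0.102 ] F [-4.49  0.41 23.84] M [0.01 1.1  0.04] gap 0.0005 grip 11.0
0.0953 False t 27.4083 pos [0.5576 0.1858 0.1019] F [-3.89 -0.26 26.01] M [0.05 1.07 0.01] gap -0.0001 grip 11.8
away t 29.7667 pos [ 0.4505 -0.0993  0.2001] F [-0.02  0.28  0.15] M [-0.02 -0.03  0.06] gap 0.0001 grip 0.0
546 [  0.82180467 103.75271566]
```

Under 26 N the bar shows only the stiff rubber stop, with no sliding, so both seats are home. It is still level and the robot is clear, so I'm handing in.

```bash
python3 -c "
from station import arm
print(arm.sign_off())"
```

```text
the job is handed in; nothing more can be done
None
```

The crossbar sits level in both slots with both cork seats on their stops (pressed to about 29 N), the arm is clear of it, and the job was handed in at about 30 s; no verdict was shown.

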